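Set the side guide and snap a ribbon cassette into the coder bay

ROBOT

A 7-joint arm with a two-finger parallel gripper is mounted at the origin on the work surface; the furniture and walls round the work are solid. World frame = base frame: x ahead of the robot, y to its left, z up, the work surface at z = 0. Lengths are in m, angles in rad, forces in N, time in s.
With the tool pointing down it reaches from about 0.4 to 0.85 m from the base axis. Payload 6.9 kg.
Tool frame: the origin (TCP) lies midway between the tips of the shut fingers; the grasp point (between the pads) lies 19 mm behind it; z points along the fingers, y is the line along which they close (so a half turn about z gives the same grasp; the last joint's range is limited). The gripper opens to 85 mm and grips with 20 to 120 N. Pads are 22 mm wide; open, the fingers measure 114 mm over their backs; the gripper's body (76 mm by 85 mm) begins 54 mm behind the grasp point. The pads swing forward as they close: fully open they stand 13 mm farther back than shut.
Start: joints at [-1.198, 0.507, -0.238, 1.5, 0.126, 1.149, -0.155], TCP at [0.165, 0.603, 0.209] pointing down, gripper open.
Joint ranges: [-3.08, 3.08], [-0.24, 2.05], [-1.43, 1.35], [0, 2.5], [-1.52, 4.66], [0.17, 1.96], [-2.89, 2.89]. Speed limits (rad/s): [2.39, 2.39, 3.14, 3.14, 3.14, 3.14, 3.14].

INTERFACE

Orientations are given as a rotation vector (axis times angle).
In Python, from plant import bot gives the robot as it stands.
- The arm moves only by the tool jog_arm, called after "Request:" as name(argument=value, ...) on one line, values as JSON. Schema: {"type":"object","properties":{"rows":{"type":"string"},"grip_n":{"type":"number"},"only":{"type":"string"},"quiet":{"type":"boolean"},"lines":{"type":"string"}},"required":["rows"],"additionalProperties":false}. rows is a string of 1 to 10 rows, parted by a bar, with the numbers parted by spaces; each row has 7 numbers: the opening from 0.0 (shut) to 1.0 (fully open), then dx, dy, dz in shares of 80 cm (1.0 is 80 cm), then a rotation vector rx, ry, rz in fractions of the full range, 1 being pi rad; each row is the pose to reach, as a shift and turn from the pose commanded when the call began, along the tool's axes at that moment; what a row does not reach only later rows make up. A row lasts 1/8 s, in which the tool goes at most 0.0625 m and 0.188 rad, less where a joint would pass 70% of its speed; a pose out of reach is approached as far as the arm can. The fingers move at their own pace and stop on an object; grip_n is the grip in N (left out, the last holds). Time passes only in rows, so rows that do not move let the fingers close. The tool returns the time, the measured TCP pose, the force, the opening and the grip force at its end. only (a regular expression) keeps the lines of the reply that match it, lines (a string "A,B") keeps lines A to B, and quiet returns only ok. Shift and turn numbers lie between -1 and 1, and a call with a number outside is refused. Input that does not fit is refused with a message, and nothing moves.
- bot.sense(): the state, without advancing time (a new reading comes with each control period).
- bot.grab_frame(name): name is "scene" or "top" or "wrist"; returns a dict with "frame" (400x640x3 uint8, red, green, blue), "fx", "fy", "cx", "cy" (pixels), "origin" and "attitude" of the camera in the world; the wrist camera has in their place "mount" (4x4, takes a point from camera to tool coordinates, whose origin is the TCP and whose axes are the flange's). Camera axes: x right, y down, z forward; pixel columns grow to the right and rows downward; lengths in m; the calibration is good to about 2 mm. A picture is of the moment at which its call begins: read the wrist's pose just before it. There is no depth.
- bot.hand_in(): hands the job in; it is judged then, once.
The state is a dict: "t": time; "qpos": joint angles; "dq": joint speeds; "joint_efforts": joint torques, N m; "tool_pos": TCP position; "eef_rot": TCP orientation; "force": force on the tool from outside, world axes, zero at the start; "ft_torque": the same for the moment, N m; "width": opening from 0.0 (shut) to 1.0 (fully open); "grasp_force": force on a finger pad.
Only numpy, scipy, OpenCV 4.12 (cv2) and the standard library are available. Lean on these libraries where they do the work, as an engineer would, in place of code of your own. Each camera call takes 0.05 s, during which the arm holds its last target. There are 200 camera calls.

TASK

The coder bay is still set for narrow ribbon cassettes: lift the knob of its side guide out of its notch, move it outwards and drop it into the other notch. Then fetch the wide cassette from the store (its handle is under the roof there, so draw it out by its nose, put it down and take it again by the handle) and slide it nose first into the bay until it is fully home and the spring catch has clicked shut behind it. Leave the narrow cassette, the tea tin, the tape roll and the label roll where they are.

Things in the scene. Friction and masses are not known exactly. Their poses are not given: they have to be found in the camera images.
- bay: Fixed grey metal cassette bay. Origin on the table below the middle of a cassette that is home; +x is the way in, z up. mm: floor plate 4 thick, x -96..76, y -80..54; back stop face x=61.5; fixed side wall inner face y=26, x -50..67, top z 50; the side guide is the other wall. A cassette that is home lies at x 0, y 0 (2 mm play), z 4, same yaw as the bay
- side_guide (a joint): metres that the aluminium side guide has slid towards bay -y: 0 = narrow notch (inner face y=-6 mm), 0.020 = wide notch (inner face y=-26), 1 mm play in a notch. The guide is a wall along the bay, top z 40 mm, with a flared mouth to bay x=-85. It stays where it is left, friction about 1 N, and moves only while its knob is lifted 8 mm or more
- guide_knob (a joint): height in metres that the guide's knob is lifted: 0 = down in a notch, 0.020 = highest. A light spring and its weight, 2 to 3 N together, pull it down
- knob_grip (a point): on the axis of the guide's upright round black knob, 26 mm diameter; gripping part from 17 mm below to 14 mm above this point, which stands 90 mm over the table when the knob is down. Pinch from above, lift 12 to 16 mm, carry 20 mm towards bay -y, lower, let go. A steel cross pin through its foot drops into the comb notches
- catch (a joint): angle in rad of the spring catch: 0 = shut (nose 9 mm in behind a cassette that is home), about 0.1 while a cassette side pushes it aside. Springs shut by itself; pushing a cassette past it takes about 2 to 12 N
- catch_nose (a point): tip of the catch nose, at bay (-64.5, 16.5, 24) mm when shut; a ramp in front of it reaches out to bay x=-102, y=34. Height of nose and ramp z 12..36. Steel leaf arm outside the fixed wall, pivot at bay (30, 40)
- wide_cassette: loose grey cassette to load, 0.15 to 0.3 kg. Body 120 long (x), 50 wide (y), 40 high (z) mm; nose at +x, corners rounded 8 mm. Black handle fin on top at the rear: centre x=-38, 36 long in x, 14 thick in y, z 40..68. Origin: middle of the underside. Starts in a store pocket, nose out: rear 46 mm under the roof, nose 74 mm free
- narrow_cassette: the same but 30 mm wide, in the other pocket; stays
- store: fixed grey metal store, 144 wide (y), 57 deep (x) mm, open to its -x side. Origin on the table below its middle. Two pockets at y=+42 and -42, 54 wide inside, walls 3; roof x -27..28, underside z 77, top z 80. Cassettes stand on the table in it, middle at store x=-41, nose towards store -x; which is in which pocket varies
- tea_tin: loose upright tea tin, diameter 69, height 138 mm, origin under its centre; bystander. Behind it a fixed power cord hangs down the wall at world x 0.56 to 0.63, y -0.16 to -0.23 m up to z 0.32; the wall itself stands at x 0.65
- tape_ring: loose tape roll lying flat, diameter 96, height 48 mm, origin under its centre; bystander
- labels: loose label roll lying flat, diameter 74, height 30 mm, origin under its centre; bystander
- hood_edge (a point): middle of the hood's edge over the channel, at bay (-4, 0, 50.5) mm. The hood covers bay x -4..67, y -75..30 mm: underside z 46.5, top z 50.5. Before it (x below -4) the bay is open above, and there the cassette's handle fin stays
- wide_notch (a point): where knob_grip stands when the knob is down in the wide notch: bay (22, -57, 90) mm. The narrow notch is at bay (22, -37, 90). The notches are cut in two steel combs on the hood, across the bay, at bay x=4 and 40, top z 66.5 mm

How it is judged:
On the way, in this order (a step that is already met when the one before it is completed fails the run):
1. the guide's knob is down in the wide notch (value of joint side_guide between 0.0175 and 0.0225 m and value of joint guide_knob below 0.003 m), for 0.2 s.
2. the wide cassette, sliding in nose first, pushes the catch aside (value of joint catch above 0.06 rad and x of wide_cassette in the frame of bay between -0.1 and -0.003 m and angle between the x axis of wide_cassette and the x axis of bay, either way round below 0.12 rad), for 0.05 s.
At the end, for the whole second after the job is handed in: The guide is in the wide notch (18 to 22 mm) with its knob down (within 3 mm); the wide cassette lies home in the bay, within 4 mm along and across, flat and straight within 0.06 rad, at rest, and the catch is shut (under 0.025 rad) behind its rear (all of step 1 and x of wide_cassette in the frame of bay between -0.004 and 0.004 m and y of wide_cassette in the frame of bay between -0.004 and 0.004 m and z of wide_cassette in the frame of bay below 0.008 m and angle between wide_cassette's own z axis and vertical below 0.06 rad and angle between the x axis of wide_cassette and the x axis of bay, either way round below 0.06 rad and x of catch_nose in the frame of wide_cassette below -0.055 m and value of joint catch below 0.025 rad and linear speed of wide_cassette below 0.02 m/s); the robot touches nothing.
It fails at once if the narrow cassette is shifted by more than 25 mm (distance of narrow_cassette from where it was at the start of the episode above 0.025 m).
It fails at once if the tea tin is shifted by more than 25 mm or tipped (distance of tea_tin from where it was at the start of the episode above 0.025 m or angle between tea_tin's own z axis and vertical above 0.3 rad).
It fails at once if the tape roll is shifted by more than 25 mm or tipped (distance of tape_ring from where it was at the start of the episode above 0.025 m or angle between tape_ring's own z axis and vertical above 0.3 rad).
It fails at once if the label roll is shifted by more than 25 mm or tipped (distance of labels from where it was at the start of the episode above 0.025 m or angle between labels's own z axis and vertical above 0.3 rad).
It also fails if it takes over 72 s, if anything falls off the work surface, if the arm or the gripper's body presses on something with over 40 N, if the wrist force passes 120 N, or if a joint passes its speed limit or range.

## Working session

There is one attempt and no reset: what is moved stays moved. The work goes in short steps, Python scripts to look and compute and a tool call to move; the robot and the scene stay as the last step left them, time stands still between calls to the robot, and variables do not carry over. Pictures are saved under pics/ and viewed, at most 10 in all, crops included, and the job is handed in when it is done.

```bash
ls; mkdir -p pics; cat > h.py <<'E'
import numpy as np, cv2
from scipy.spatial.transform import Rotation as R
from plant import bot
def cam(name):
    s=bot.sense(); f=bot.grab_frame(name); 
    K=np.array([[f['fx'],0,f['cx']],[0,f['fy'],f['cy']],[0,0,1]])
    if 'mount' in f:
        T=np.eye(4);T[:3,:3]=R.from_rotvec(s['eef_rot']).as_matrix();T[:3,3]=s['tool_pos'];T=T@np.array(f['mount'])
    else:
        T=np.eye(4);a=np.array(f['attitude']);T[:3,:3]=a if a.shape==(3,3) else R.from_rotvec(a).as_matrix();T[:3,3]=f['origin']
    return f['frame'],K,T
def save(fr,n): cv2.imwrite('pics/'+n,fr[:,:,::-1])
def ray(K,T,p):
    d=T[:3,:3]@np.linalg.inv(K)@np.array([p[0],p[1],1.]); return T[:3,3],d/np.linalg.norm(d)
def plane(K,T,p,z):
    o,d=ray(K,T,p); return o+d*(z-o[2])/d[2]
def tri(rays):
    A=np.zeros((3,3));b=np.zeros(3)
    for o,d in rays:
        P=np.eye(3)-np.outer(d,d);A+=P;b+=P@o
    x=np.linalg.solve(A,b); return x,[np.linalg.norm((np.eye(3)-np.outer(d,d))@(x-o)) for o,d in rays]
def proj(K,T,X):
    c=T[:3,:3].T@(np.array(X)-T[:3,3]); u=K@c; return u[:2]/u[2]
E
python3 - <<'E'
from h import *
f=bot.grab_frame('scene'); print({k:v for k,v in f.items() if k!='frame'})
f=bot.grab_frame('wrist'); print({k:v for k,v in f.items() if k!='frame'})
print(bot.sense())
for n in ('scene','top'):
    fr,K,T=cam(n); save(fr,n+'0.png'); print(n,T.round(3).tolist(),K[0,0])
    np.savez(n+'0.npz',fr=fr,K=K,T=T)
E
```

```text
pics
plant.py
{'fx': 398.525947789986, 'fy': 398.525947789986, 'cx': 319.7057105819225, 'cy': 199.90049713824098, 'origin': array([-0.18886394, -0.54440886,  0.433455  ]), 'attitude': array([-1.80919874,  0.96312593, -0.61956645])}
{'fx': 275.58410145112225, 'fy': 275.58410145112225, 'cx': 321.8166535082, 'cy': 198.83414340775954, 'mount': array([[-4.56952197e-06, -9.54020878e-01, -2.99740160e-01,
         7.71072513e-02],
       [ 9.99999945e-01, -1.03584365e-04,  3.14446102e-04,
         1.04267816e-03],
       [-3.31036541e-04, -2.99740142e-01,  9.54020827e-01,
        -1.65802158e-01],
       [ 0.00000000e+00,  0.00000000e+00,  0.00000000e+00,
         1.00000000e+00]])}
{'t': 0.1, 'qpos': array([-1.19746433,  0.50827574, -0.23754044,  1.50103211,  0.12572327,
        1.14891567, -0.15476507]), 'dq': array([ 2.87899974e-04, -1.54905380e-03, -6.38035391e-04, -3.81085786e-03,
       -6.20733911e-04, -1.00944590e-05,  3.64121675e-04]), 'joint_efforts': array([-4.64621160e-03, -6.21844339e+01, -2.19484515e+00, -2.50203592e+01,
        1.24424297e-02,  7.85098819e-03, -2.26219998e-05]), 'tool_pos': array([0.16534557, 0.60222175, 0.20780357]), 'eef_rot': array([-4.19330388e-01, -3.11330539e+00,  2.55990683e-03]), 'force': array([-0.10605154,  0.47426425, -0.1576864 ]), 'ft_torque': array([0.0253864 , 0.04851281, 0.01339625]), 'grasp_force': 0.0, 'width': 1.0004354899344898}
scene [[0.559, -0.342, 0.755, -0.189], [-0.829, -0.228, 0.511, -0.544], [-0.002, -0.912, -0.411, 0.433], [0.0, 0.0, 0.0, 1.0]] 398.525947789986
top [[0.009, -0.988, 0.153, 0.289], [-1.0, -0.01, -0.007, -0.075], [0.009, -0.153, -0.988, 1.118], [0.0, 0.0, 0.0, 1.0]] 370.0638269438486
```

View pics/scene0.png

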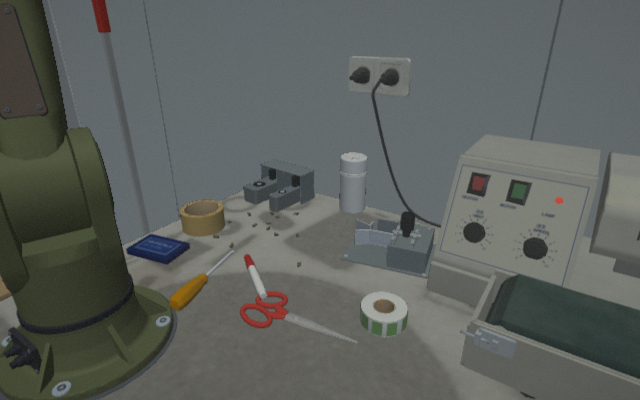

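View pics/top0.png

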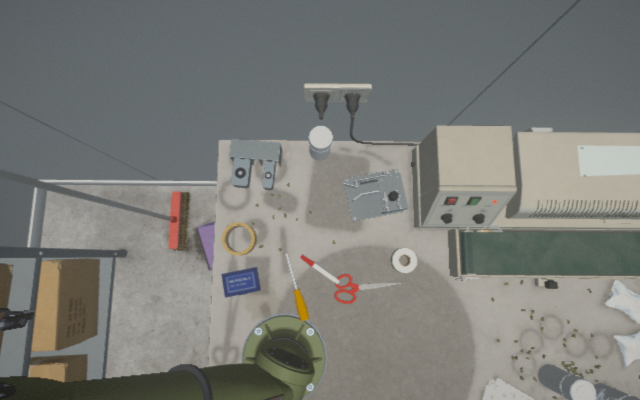

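The wide cassette is in the left pocket (handle near top-view pixel 240,173) and the narrow one is at 268,175. The bay is around (376,195) with its knob at (393,197) and its mouth towards image left. The tin is at (320,140), the tape at (240,238) and the labels at (404,261). Next I'll zoom in.

```bash
python3 - <<'E'
from h import *
d=np.load('top0.npz');s=np.load('scene0.npz')
a=cv2.resize(d['fr'][130:230,225:425],None,fx=4,fy=4,interpolation=cv2.INTER_CUBIC)[:, :800]
save(a,'topz.png')
b=cv2.resize(s['fr'][205:275,340:440],None,fx=5,fy=5,interpolation=cv2.INTER_CUBIC)
c=cv2.resize(s['fr'][155:215,240:320],None,fx=3.75,fy=3.75,interpolation=cv2.INTER_CUBIC)
im=np.zeros((350,800,3),np.uint8);im[:,:500]=b;im[:225,500:]=c
save(im,'scz.png')
for n,p,z in [('storeTL',(231,141),.08),('storeTR',(281,141),.08),('nose',(241,186),.04),('baymid',(376,195),0),('knob',(393,196),.1)]:
    print(n,plane(d['K'],d['T'],p,z).round(3))
E
```

```text
storeTL [0.616 0.158 0.08 ]
storeTR [0.618 0.013 0.08 ]
nose [0.491 0.132 0.04 ]
baymid [ 0.475 -0.275  0.   ]
knob [ 0.456 -0.305  0.1  ]
```

View pics/topz.png

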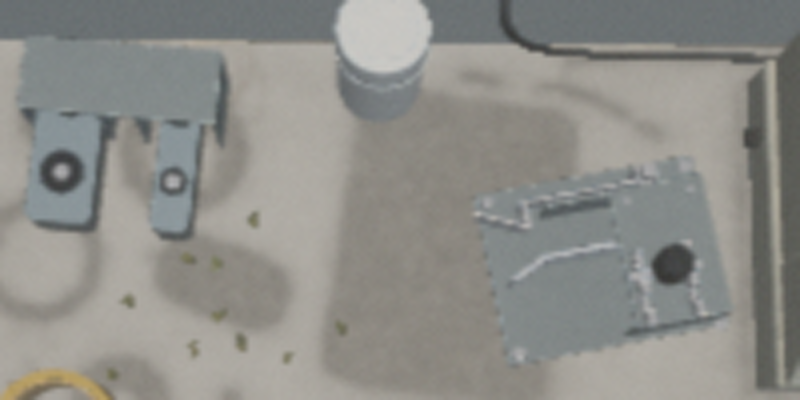

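View pics/scz.png

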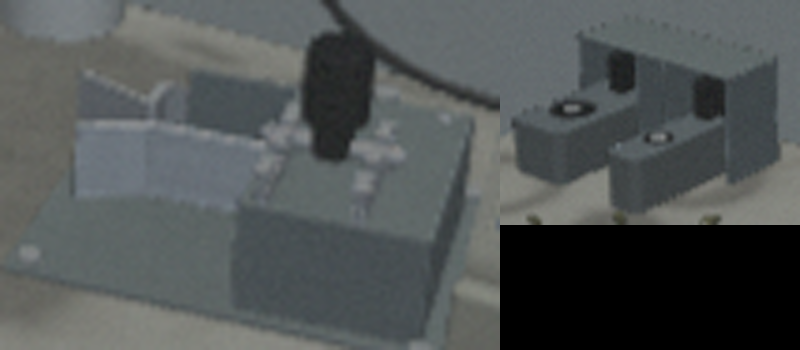

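Top zoom: plate corners at (472,198), (513,365), (730,318) and (690,155), knob at (673,264), wide cassette at (65,170). The scene zoom shows the knob, combs and guide on the bay, and both cassettes with their fins under the roof. Next: first measurements.

```bash
python3 - <<'E'
from h import *
d=np.load('top0.npz');s=np.load('scene0.npz');K,T=d['K'],d['T']
c=[plane(K,T,(225+x/4,130+y/4),.004)[:2] for x,y in [(472,198),(513,365),(730,318),(690,155)]]
L=np.array([[-96,54],[-96,-80],[76,-80],[76,54]])/1000
W=np.array(c);print(W.round(3).tolist())
Lc=L-L.mean(0);Wc=W-W.mean(0)
th=np.arctan2((Lc[:,0]*Wc[:,1]-Lc[:,1]*Wc[:,0]).sum(),(Lc*Wc).sum())
Rm=np.array([[np.cos(th),-np.sin(th)],[np.sin(th),np.cos(th)]]);o=W.mean(0)-Rm@L.mean(0)
print('bay',o.round(4),th,'res',(W-o-L@Rm.T).round(4).tolist())
def cen(im,box):
    x0,y0,x1,y1=box;g=im[y0:y1,x0:x1].max(2);m=(g<45).astype(np.uint8)
    n,l,st,ce=cv2.connectedComponentsWithStats(m);i=1+st[1:,4].argmax();return st[i],ce[i]+[x0,y0]
print(cen(d['fr'],(380,180,405,210)),cen(s['fr'],(395,205,420,240)))
kt=cen(d['fr'],(380,180,405,210))[1];ks=cen(s['fr'],(395,205,420,240))[1]
print('knob',tri([ray(K,T,kt),ray(s['K'],s['T'],ks)]),'pred',o+Rm@[.022,-.037])
print('box',tri([ray(K,T,(434,183)),ray(s['K'],s['T'],(460,152))]))
print('box base',plane(s['K'],s['T'],(430,285),0),plane(K,T,(416,145),0))
print('cord/tin',plane(K,T,(320,135),.138), 'tape',plane(K,T,(240,238),.048),'lab',plane(K,T,(404,260),.03))
Rt=R.from_rotvec(bot.sense()['eef_rot']).as_matrix();P=bot.sense()['tool_pos']
for w in [(.5,.3,.35),(.55,0,.35),(.44,-.24,.33)]: print(Rt.T@(np.array(w)-P))
E
```

```text
[[0.521, -0.174], [0.393, -0.204], [0.43, -0.369], [0.557, -0.342]]
bay [ 0.4903 -0.2793] -1.3525504081868471 res [[-0.0009, 0.0003], [0.0016, -0.0013], [0.0018, 0.0014], [-0.0025, -0.0004]]Traceback (most recent call last):
  File "<stdin>", line 13, in <module>
  File "<stdin>", line 12, in cen
ValueError: attempt to get argmax of an empty sequence
```

```bash
python3 - <<'E'
from h import *
d=np.load('top0.npz');s=np.load('scene0.npz');K,T=d['K'],d['T']
def cen(im,box):
    x0,y0,x1,y1=box;g=im[y0:y1,x0:x1].max(2);m=(g<65).astype(np.uint8)
    n,l,st,ce=cv2.connectedComponentsWithStats(m);i=1+st[1:,4].argmax();return st[i],ce[i]+[x0,y0]
a,kt=cen(d['fr'],(380,180,405,210));b,ks=cen(s['fr'],(398,208,416,236));print(a,kt,b,ks)
print('knob',tri([ray(K,T,kt),ray(s['K'],s['T'],ks)]))
print('box',tri([ray(K,T,(434,183)),ray(s['K'],s['T'],(460,152))]))
print('box base',plane(s['K'],s['T'],(430,285),0),plane(K,T,(416,145),0))
print('tin',plane(K,T,(320,135),.138), 'tape',plane(K,T,(240,238),.048),'lab',plane(K,T,(404,260),.03))
S=bot.sense();Rt=R.from_rotvec(S['eef_rot']).as_matrix();P=S['tool_pos']
for w in [(.5,.3,.35),(.55,0,.35),(.44,-.24,.33)]: print((Rt.T@(np.array(w)-P)).round(3))
E
```

```text
[ 9 13  6  7 18] [390.61111111 196.88888889] [  2   0  16  28 296] [407.34459459 221.88175676]
knob (array([ 0.45712846, -0.30388112,  0.08480595]), [np.float64(0.002993795327895351), np.float64(0.0029937953278953108)])
box (array([ 0.46842619, -0.3786644 ,  0.23217295]), [np.float64(0.002781023205557006), np.float64(0.0027810232055568507)])
box base [ 0.40953979 -0.3781085   0.        ] [ 0.63492845 -0.40326696  0.        ]
tin [ 0.61759431 -0.09872648  0.138     ] tape [0.33744929 0.12702313 0.048     ] lab [ 0.27913361 -0.347883    0.03      ]
[-0.403 -0.203 -0.142]
[-0.53  -0.479 -0.141]
[-0.488 -0.74  -0.121]
```

Bay pose is about (0.490,-0.279) with yaw -77.5°, and the measured knob agrees within about 5 mm. Now moving over the bay, camera on the mouth side, to refine with the wrist camera.

The manual's scale: shifts go in shares of 80 cm and turns go in shares of pi rad. Converting my numbers, -0.403 m / 0.8 = -0.5038, -0.203 m / 0.8 = -0.2538, 0.3 rad / 3.1416 = 0.0955.

Request:
jog_arm(rows="1 -0.5038 -0.2538 -0.1775 0 0 0.0955 | 1 -0.5038 -0.2538 -0.1775 0 0 0.0955 | 1 -0.5038 -0.2538 -0.1775 0 0 0.0955 | 1 -0.5038 -0.2538 -0.1775 0 0 0.0955 | 1 -0.5038 -0.2538 -0.1775 0 0 0.0955 | 1 -0.5038 -0.2538 -0.1775 0 0 0.0955 | 1 -0.5038 -0.2538 -0.1775 0 0 0.0955 | 1 -0.5038 -0.2538 -0.1775 0 0 0.0955 | 1 -0.5038 -0.2538 -0.1775 0 0 0.0955")

```text
t: 1.32
tool_pos: [0.5029, 0.2974, 0.351]
eef_rot: [0.888, 3.011, -0.0]
force: [0.1, 0.9, -0.6]
width: 1.002
grasp_force: 0.0
```

```bash
python3 - <<'E'
from h import *
S=bot.sense();Rt=R.from_rotvec(S['eef_rot']).as_matrix();print(S['qpos'].round(2),Rt.round(2).tolist())
tx=np.array([-.2165,.9763,0]);a=np.arctan2(tx@Rt[:,1],tx@Rt[:,0]);print('rz',a)
for w in [(.46,-.235,.2)]: print((Rt.T@(np.array(w)-S['tool_pos'])).round(3))
E
```

```text
[-0.54  0.36 -0.05  1.34  0.02  1.44  0.4 ] [[-0.84, 0.54, 0.0], [0.54, 0.84, -0.0], [-0.0, 0.0, -1.0]]
rz 0.7788709347618219
[-0.253 -0.47   0.151]
```

To row units: -0.47 m / 0.8 = -0.5875, -0.253 m / 0.8 = -0.3163, 0.779 rad / 3.1416 = 0.248.

Request:
jog_arm(rows="1 -0.3163 -0.5875 0.05 0 0 0.1273 | 1 -0.3163 -0.5875 0.05 0 0 0.1273 | 1 -0.3163 -0.5875 0.05 0 0 0.1273 | 1 -0.3163 -0.5875 0.05 0 0 0.248 | 1 -0.3163 -0.5875 0.05 0 0 0.248 | 1 -0.3163 -0.5875 0.05 0 0 0.248 | 1 -0.3163 -0.5875 0.125 0 0 0.248 | 1 -0.3163 -0.5875 0.1888 0 0 0.248 | 1 -0.3163 -0.5875 0.1888 0 0 0.248 | 1 -0.3163 -0.5875 0.1888 0 0 0.248")

```text
t: 2.58
tool_pos: [0.4587, -0.2329, 0.1968]
eef_rot: [-1.96, -2.45, 0.003]
force: [0.5, 0.6, -1.0]
width: 0.995
grasp_force: 0.0
```

Request:
jog_arm(rows="1 0 0 0 0 0 0 | 1 0 0 0 0 0 0")

```text
t: 2.82
tool_pos: [0.462, -0.2302, 0.2006]
eef_rot: [1.955, 2.458, 0.002]
force: [-0.4, -0.2, 0.9]
width: 1.0
grasp_force: 0.0
```

```bash
python3 - <<'E'
from h import *
fr,K,T=cam('wrist');save(fr,'w1.png');np.savez('w1.npz',fr=fr,K=K,T=T)
E
```

```text
(no output)
```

View pics/w1.png

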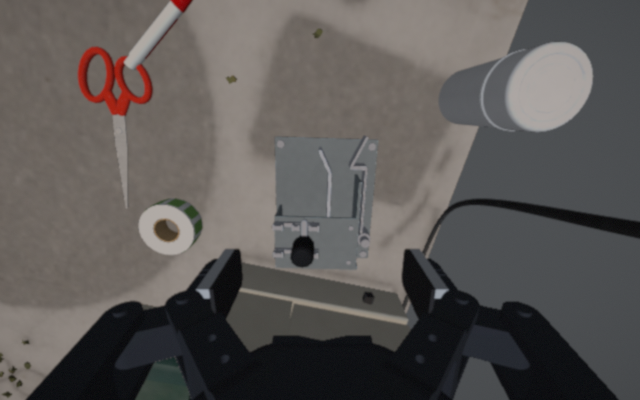

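The wrist view shows the bay in the middle: knob top about (303,248), near plate corners (277,137) and (378,139), and the machine front below it. A closer view gives precision.

To row units: 0.06 m / 0.8 = 0.075, 0.05 m / 0.8 = 0.0625.

Request:
jog_arm(rows="1 0.0625 -0.0188 0.075 0 0 0 | 1 0.0625 -0.0188 0.075 0 0 0 | 1 0.0625 -0.0188 0.075 0 0 0 | 1 0.0625 -0.0188 0.075 0 0 0 | 1 0.0625 -0.0188 0.075 0 0 0")

```text
t: 3.5
tool_pos: [0.4362, -0.1873, 0.1406]
eef_rot: [1.958, 2.454, 0.001]
force: [0.3, 0.2, 0.3]
width: 1.002
grasp_force: 0.0
```

```bash
python3 - <<'E'
from h import *
fr,K,T=cam('wrist');np.savez('w2.npz',fr=fr,K=K,T=T)
o=np.array([.4903,-.2793]);th=-1.3525;c,s=np.cos(th),np.sin(th)
B=lambda p:np.array([o[0]+c*p[0]-s*p[1],o[1]+s*p[0]+c*p[1],p[2]])
for p in [(-96,-80,4),(-96,54,4),(-4,-75,50.5),(-4,30,50.5),(67,-75,50.5),(22,-37,104),(-64.5,16.5,36),(76,-80,4)]: print(p,proj(K,T,B(np.array(p)/1000)).round(1))
u=[proj(K,T,B(np.array(p)/1000)) for p in [(-96,-80,4),(76,54,50)]];print(u)
x0=int(min(u[0][0],u[1][0]))-15;y0=max(0,int(min(u[0][1],u[1][1]))-15);print(x0,y0)
save(cv2.resize(fr[y0:y0+200,x0:x0+200],None,fx=3,fy=3,interpolation=cv2.INTER_CUBIC),'w2z.png')
E
```

```text
(-96, -80, 4) [280.  188.7]
(-96, 54, 4) [397.8 189.3]
(-4, -75, 50.5) [281.9 282.6]
(-4, 30, 50.5) [379.4 283. ]
(67, -75, 50.5) [284.2 335.6]
(22, -37, 104) [316.3 341.5]
(-64.5, 16.5, 36) [367.8 225.8]
(76, -80, 4) [285.2 313.9]
[array([280.00910038, 188.67292035]), array([395.13314436, 341.86947416])]
265 173
```

View pics/w2z.png

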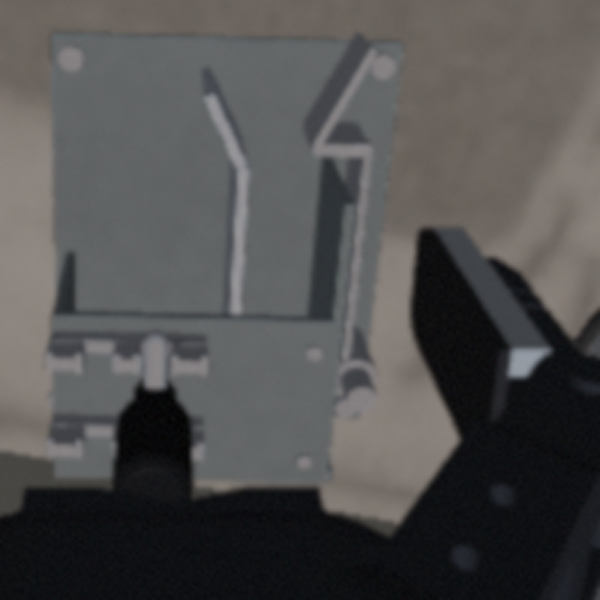

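Zoom (3x, offset 265,173): plate corners at (53,33) and (402,42), hood front edge from (51,314) to (334,319), hood back-right corner about (330,482), knob axis at column 153. Fitting the bay pose by casting these rays.

```bash
cat >> h.py <<'E'
def fit(L,W):
    L,W=np.array(L)[:,:2],np.array(W)[:,:2];Lc=L-L.mean(0);Wc=W-W.mean(0)
    th=np.arctan2((Lc[:,0]*Wc[:,1]-Lc[:,1]*Wc[:,0]).sum(),(Lc*Wc).sum());c,s=np.cos(th),np.sin(th)
    Rm=np.array([[c,-s],[s,c]]);o=W.mean(0)-Rm@L.mean(0);return o,th,((W-o)-L@Rm.T).round(4).tolist()
def totool(w,tx=None):
    S=bot.sense();Rt=R.from_rotvec(S['eef_rot']).as_matrix();print('d',(Rt.T@(np.array(w)-S['tool_pos'])).round(4),'pos',S['tool_pos'].round(4))
    if tx is not None: print('rz',np.arctan2(np.r_[tx,0]@Rt[:,1],np.r_[tx,0]@Rt[:,0]),'tilt',Rt[:2,2].round(4))
E
python3 - <<'E'
from h import *
d=np.load('w2.npz');K,T=d['K'],d['T']
P=[((-96,-80,4),(53,33)),((-96,54,4),(402,42)),((-4,-75,50.5),(51,314)),((-4,30,50.5),(334,319)),((67,30,50.5),(330,482))]
L=np.array([p[0] for p in P])/1e3
W=[plane(K,T,(265+q[0]/3,173+q[1]/3),p[2]/1e3) for p,q in P]
o,th,r=fit(L,W);print(o,th,r)
# height check of hood edge: w2 & top0 (topz hood front edge ends)
# knob from w1, top0, scene0
w=np.load('w1.npz');t=np.load('top0.npz');s=np.load('scene0.npz')
g=w['fr'].max(2)[215:275,285:325];m=(g<30).astype(np.uint8);n,l,st,ce=cv2.connectedComponentsWithStats(m);i=1+st[1:,4].argmax();print(st[i],ce[i]+[285,215])
b=st[i];top=(285+b[0]+b[2]/2,215+b[1]+b[3]-b[2]/2);print('knobtop px',top)
tt=(225+673/4,130+262/4)   # knob top in top view
sc=(408,213+3)
for z in (.09,.1,.104): print(z,plane(w['K'],w['T'],top,z).round(4),plane(t['K'],t['T'],tt,z).round(4))
print(tri([ray(w['K'],w['T'],top),ray(t['K'],t['T'],tt),ray(s['K'],s['T'],(408,214))]))
c,sn=np.cos(th),np.sin(th);k=o+np.array([[c,-sn],[sn,c]])@[.022,-.037];print('knob pred',k)
totool([*k,.13],[-c,-sn])
E
```

```text
[ 0.48897846 -0.27523792] -1.3737363304401695 [[0.0016, -0.0001], [-0.0004, -0.0005], [0.0006, 0.0004], [-0.0034, 0.0002], [0.0015, -0.0001]]
[  7  22  22  29 408] [303.17647059 249.78676471]
knobtop px (np.float64(303.0), np.float64(255.0))
0.09 [ 0.4586 -0.3081  0.09  ] [ 0.4588 -0.3076  0.09  ]
0.1 [ 0.4581 -0.3025  0.1   ] [ 0.4572 -0.3053  0.1   ]
0.104 [ 0.4579 -0.3003  0.104 ] [ 0.4565 -0.3044  0.104 ]
(array([ 0.45813182, -0.30460709,  0.10068104]), [np.float64(0.002142255506366854), np.float64(0.0011789854555030945), np.float64(0.0020092917081608384)])
knob pred [ 0.45700185 -0.30405626]
d [-0.1186 -0.0054  0.0105] pos [ 0.4359 -0.1873  0.1404]
rz 0.026483880991896337 tilt [ 0.0017 -0.0008]
```

To row units: -0.119 m / 0.8 = -0.1488, 0.067 m / 0.8 = 0.0838, 0.02 rad / 3.1416 = 0.0064.

Request:
jog_arm(rows="1 -0.075 -0.0063 0 0 0 0.0064 | 1 -0.1488 -0.0063 0 0 0 0.0064 | 1 -0.1488 -0.0063 0 0 0 0.0064 | 1 -0.1488 -0.0063 0.0375 0 0 0.0064 | 1 -0.1488 -0.0063 0.0838 0 0 0.0064 | 1 -0.1488 -0.0063 0.0838 0 0 0.0064 | 1 -0.1488 -0.0063 0.0838 0 0 0.0064")

```text
t: 4.42
tool_pos: [0.4572, -0.3039, 0.0737]
eef_rot: [1.983, 2.435, 0.0]
force: [0.4, -0.3, 0.4]
width: 0.995
grasp_force: 0.0
```

Request:
jog_arm(rows="0.2 0 0 0 0 0 0 | 0.2 0 0 0 0 0 0 | 0.2 0 0 0 0 0 0 | 0.2 0 0 0 0 0 0 | 0.2 0 0 0 0 0 0 | 0.2 0 0 0 0 0 0", grip_n=40)

```text
t: 5.18
tool_pos: [0.4569, -0.3039, 0.0732]
eef_rot: [1.983, 2.435, 0.0]
force: [-0.6, 1.4, 5.5]
width: 0.274
grasp_force: 38.9
```

```bash
python3 - <<'E'
from h import *
totool([.457,-.3045,.073],[-np.cos(-1.365),-np.sin(-1.365)]); print(bot.sense()['force'])
E
```

```text
d [-0.0006 -0.      0.0002] pos [ 0.4569 -0.3039  0.0732]
rz -0.0018262112941212307 tilt [ 0.0007 -0.0003]
[-0.57346316  1.35739673  5.50480293]
```

To row units: -0.02 m / 0.8 = -0.025, -0.014 m / 0.8 = -0.0175.

Request:
jog_arm(rows="0.2 0 0 -0.0088 0 0 0 | 0.2 0 0 -0.0175 0 0 0 | 0.2 0 0 -0.0175 0 0 0 | 0.2 0 -0.0088 -0.0175 0 0 0 | 0.2 0 -0.0175 -0.0175 0 0 0 | 0.2 0 -0.025 -0.0175 0 0 0 | 0.2 0 -0.025 -0.0175 0 0 0 | 0.2 0 -0.025 -0.0175 0 0 0")

```text
t: 6.18
tool_pos: [0.4366, -0.3078, 0.0865]
eef_rot: [-1.984, -2.435, 0.0]
force: [-0.6, 0.5, -2.8]
width: 0.269
grasp_force: 39.4
```

Request:
jog_arm(rows="0.2 0 0 0.0088 0 0 0 | 0.2 0 0 0.0175 0 0 0 | 0.2 0 0 0.0175 0 0 0 | 0.2 0 0 0.0175 0 0 0")

```text
t: 6.68
tool_pos: [0.4382, -0.3077, 0.0731]
eef_rot: [1.982, 2.435, 0.001]
force: [-1.3, 1.8, 7.0]
width: 0.27
grasp_force: 40.4
```

To row units: 0.12 m / 0.8 = 0.15, 0.08 m / 0.8 = 0.1.

Request:
jog_arm(rows="0.6 0 0 0 0 0 0 | 0.6 0 0 0 0 0 0 | 0.6 0 0 0 0 0 0 | 0.6 0 0 -0.075 0 0 0 | 0.6 0 0 -0.075 0 0 0 | 0.6 0.1 0.05 -0.075 0 0 0 | 0.6 0.15 0.05 -0.075 0 0 0 | 0.6 0.15 0.05 -0.075 0 0 0 | 0.6 0.15 0.05 -0.075 0 0 0 | 0.6 0.15 0.05 -0.075 0 0 0")

```text
t: 7.92
tool_pos: [0.4518, -0.1838, 0.1325]
eef_rot: [1.986, 2.433, -0.001]
force: [0.4, -0.0, 0.2]
width: 0.6
grasp_force: 0.0
```

```bash
python3 - <<'E'
from h import *
fr,K,T=cam('wrist');np.savez('w3.npz',fr=fr,K=K,T=T)
save(cv2.resize(fr[170:340,240:440],None,fx=3.5,fy=3.5,interpolation=cv2.INTER_CUBIC),'w3z.png')
E
```

```text
(no output)
```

View pics/w3z.png

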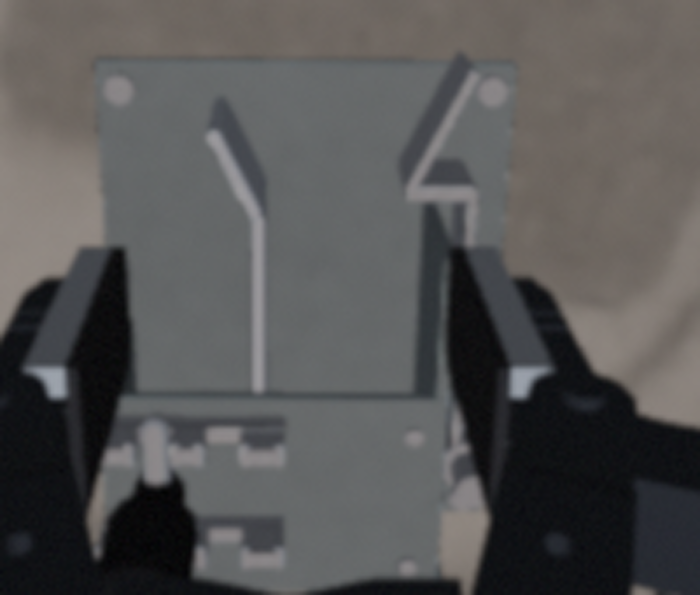

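The knob is down in the left (wide) notch, with the pin low in the gap. 3.5x zoom (offset 240,170): plate corners (95,62) and (516,62), hood corner (437,397), guide inner top edge from (264,225) to (263,390), catch nose tip (408,195).

```bash
python3 - <<'E'
from h import *
d=np.load('w3.npz');K,T=d['K'],d['T'];e=np.load('w2.npz')
P=[((-96,-80,4),(95,62)),((-96,54,4),(516,62)),((-4,30,50.5),(437,397)),((-64.5,16.5,36),(408,196))]
Q=[((-96,-80,4),(53,33)),((-96,54,4),(402,42)),((-4,-75,50.5),(51,314)),((-4,30,50.5),(334,319)),((67,30,50.5),(330,482))]
A=lambda P:np.array([p[0] for p in P])/1e3
W=[plane(K,T,(240+q[0]/3.5,170+q[1]/3.5),p[2]/1e3) for p,q in P]
W2=[plane(e['K'],e['T'],(265+q[0]/3,173+q[1]/3),p[2]/1e3) for p,q in Q]
print(fit(A(P),W));o,th,r=fit(np.vstack([A(P),A(Q)]),W+W2);print(o,th,r)
c,s=np.cos(th),np.sin(th);Rm=np.array([[c,-s],[s,c]])
for q in [(264,225),(263,385)]: print('guide',(Rm.T@(plane(K,T,(240+q[0]/3.5,170+q[1]/3.5),.04)[:2]-o)).round(4))
for k in [(.4569,-.3039),(.4382,-.3077)]: print('knob in bay',Rm.T@(np.array(k)-o))
# height of hood corner from w2,w3
print('hood corner',tri([ray(K,T,(240+437/3.5,170+397/3.5)),ray(e['K'],e['T'],(265+334/3,173+319/3)),]))
totool([.45,.10,.3],[1,0]);print(bot.sense()['qpos'].round(2))
E
```

```text
(array([ 0.48822756, -0.27602916]), np.float64(-1.3832370497519286), [[0.0013, -0.0011], [-0.0001, 0.0006], [-0.0025, 0.0009], [0.0013, -0.0003]])
[ 0.48880536 -0.27558696] -1.3764086280729757 [[0.0012, -0.0009], [0.0, -0.0001], [-0.003, 0.0003], [0.0012, -0.0008], [0.0016, 0.0], [-0.0005, -0.0001], [0.0008, 0.0006], [-0.0032, 0.0006], [0.0018, 0.0004]]
guide [-0.0557 -0.0247]
guide [-0.0015 -0.025 ]
knob in bay [ 0.02161678 -0.03677357]
knob in bay [ 0.02173301 -0.05585541]
hood corner (array([ 0.5143045 , -0.26529037,  0.05067144]), [np.float64(0.0001621409133715155), np.float64(0.00016214091337165063)])
d [ 0.2783  0.0551 -0.1677] pos [ 0.4517 -0.1838  0.1325]
rz 1.7722241414428694 tilt [-0.     -0.0008]
[ 0.11  0.4   0.32  1.97 -0.17  0.8   0.72]
```

Bay: (0.4888,-0.2756), yaw -1.3765. The gripped knob positions come out at bay (21.6,-36.8) then (21.7,-55.9), which fits. Now moving to the store, turning the tool's x axis to world +x.

To row units: 0.268 m / 0.8 = 0.335, 0.08 m / 0.8 = 0.1, 1.772 rad / 3.1416 = 0.564.

Request:
jog_arm(rows="0.8 0.0625 0 -0.125 0 0 0 | 0.8 0.0625 0 -0.2088 0 0 0 | 0.8 0.125 0.075 -0.2088 0 0 0.0955 | 0.8 0.1875 0.1 -0.2088 0 0 0.191 | 0.8 0.25 0.1125 -0.2088 0 0 0.2546 | 0.8 0.3125 0.125 -0.2088 0 0 0.3183 | 0.8 0.335 0.135 -0.2088 0 0 0.382 | 0.8 0.335 0.135 -0.2088 0 0 0.4456 | 0.8 0.335 0.135 -0.2088 0 0 0.5093 | 0.8 0.335 0.135 -0.2088 0 0 0.564")

```text
t: 9.22
tool_pos: [0.5039, 0.1009, 0.2994]
eef_rot: [3.096, 0.53, -0.0]
force: [-0.4, 0.2, -1.3]
width: 0.797
grasp_force: 0.0
```

Request:
jog_arm(rows="0.8 0 0 0 0 0 0 | 0.8 0 0 0 0 0 0 | 0.8 0 0 0 0 0 0")

```text
t: 9.6
tool_pos: [0.5035, 0.1018, 0.2996]
eef_rot: [3.094, 0.546, 0.0]
force: [-0.3, 0.9, -0.1]
width: 0.8
grasp_force: 0.0
```

```bash
python3 - <<'E'
from h import *
fr,K,T=cam('wrist');np.savez('w4.npz',fr=fr,K=K,T=T)
totool([.5,.1,.3],[1,0]);print(bot.sense()['qpos'].round(2))
for X in [(.589,.086,.08),(.5,.13,.04),(.5,.04,.04)]:print(proj(K,T,X))
save(fr,'w4.png')
E
```

```text
d [-0.0039  0.0006 -0.0004] pos [0.5035 0.1019 0.2996]
rz 0.3489261283514178 tilt [0. 0.]
[-0.61  0.29  0.51  1.63 -0.15  1.26 -1.3 ]
[355.8087838 113.6715677]
[304.80752925 159.80643161]
[358.5848055  179.20063951]
```

View pics/w4.png

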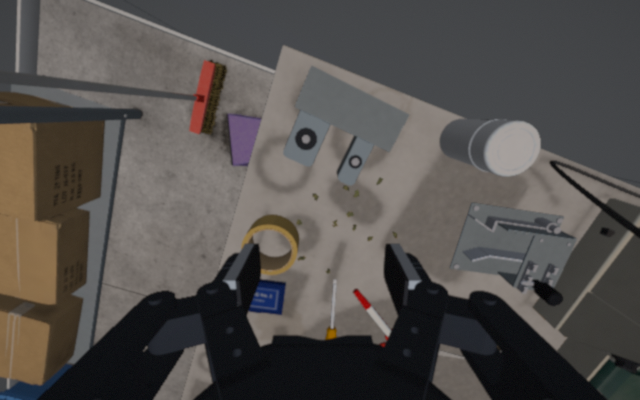

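The view shows the store at upper left: wide cassette about (306,138), narrow about (354,160), tape (270,245), tin (490,150). The turn was 0.35 rad short. I'll finish it, go lower and measure the cassette by mask.

To row units: 0.1 m / 0.8 = 0.125, -0.038 m / 0.8 = -0.0475, 0.349 rad / 3.1416 = 0.1111.

Request:
jog_arm(rows="0.8 -0.0225 -0.0475 0.0625 0 0 0.0573 | 0.8 -0.0225 -0.0475 0.125 0 0 0.1111 | 0.8 -0.0225 -0.0475 0.125 0 0 0.1111 | 0.8 -0.0225 -0.0475 0.125 0 0 0.1111 | 0.8 -0.0225 -0.0475 0.125 0 0 0.1111 | 0.8 -0.0225 -0.0475 0.125 0 0 0.1111")

```text
t: 10.4
tool_pos: [0.4745, 0.1316, 0.2009]
eef_rot: [-3.141, 0.001, -0.004]
force: [-0.7, 0.2, -0.3]
width: 0.803
grasp_force: 0.0
```

```bash
python3 - <<'E'
from h import *
fr,K,T=cam('wrist');np.savez('w5.npz',fr=fr,K=K,T=T)
totool([.5,.1,.3],[1,0]);print(bot.sense()['qpos'].round(2))
c=proj(K,T,(.53,.13,.04));print(c)
x0,y0=int(c[0])-90,max(0,int(c[1])-90);print(x0,y0)
save(cv2.resize(fr[y0:y0+180,x0:x0+220],None,fx=3.3,fy=3.3,interpolation=cv2.INTER_CUBIC),'w5z.png')
E
```

```text
d [ 0.0259  0.0315 -0.0994] pos [0.4743 0.1316 0.2006]
rz -0.0009442049634242309 tilt [0.0017 0.0008]
[-0.72  0.35  0.55  1.86 -0.21  0.99 -1.65]
[324.37490138 131.53635708]
234 41
```

View pics/w5z.png

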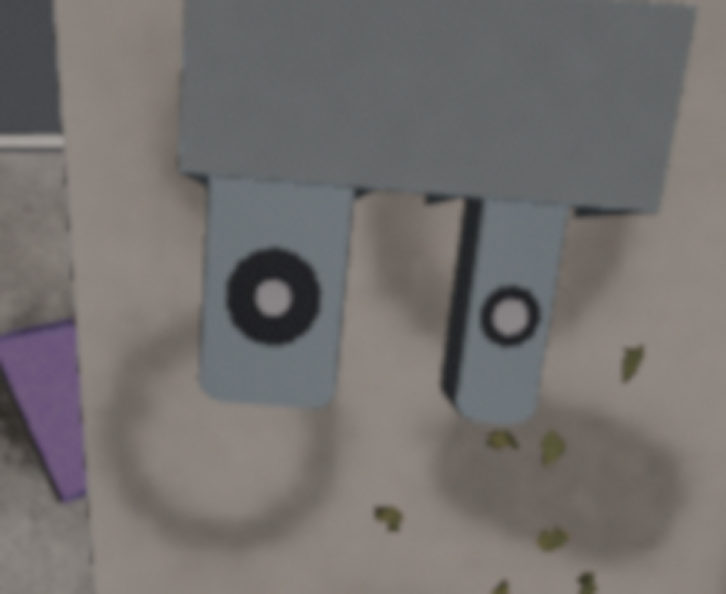

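Zoom (3.3x, offset 234,41): wide cassette left edge (207,190)–(199,380), right edge (351,195)–(337,385), nose edge through (215,400) and (325,407), spool centre (273,297). The roof front edge runs from (180,172) to (658,212).

```bash
python3 - <<'E'
from h import *
d=np.load('w5.npz');K,T=d['K'],d['T'];t=np.load('top0.npz');s=np.load('scene0.npz')
p=lambda x,y:(234+x/3.3,41+y/3.3)
print('spool3d',tri([ray(K,T,p(273,297)),ray(t['K'],t['T'],(225+62/4,130+171/4)),ray(s['K'],s['T'],(240+72/3.75,155+108/3.75))]))
L=[plane(K,T,p(*q),.04) for q in [(207,190),(199,380)]];Rr=[plane(K,T,p(*q),.04) for q in [(351,195),(337,385)]];N=[plane(K,T,p(*q),.04) for q in [(215,400),(325,407)]]
print(np.array(L+Rr+N).round(4).tolist())
for a in (L,Rr): v=a[1]-a[0];print('yaw side',np.arctan2(v[1],v[0]))
v=N[1]-N[0];print('nose normal yaw',np.arctan2(v[1],v[0])-np.pi/2)
F=[plane(K,T,p(*q),.08) for q in [(180,172),(658,212)]];v=F[1]-F[0];print('roof',np.array(F).round(4).tolist(),np.linalg.norm(v),np.arctan2(v[1],v[0])-np.pi/2)
print('narrow',[plane(K,T,p(*q),.04).round(4).tolist() for q in [(470,300),(552,300),(495,420)]])
E
```

```text
spool3d (array([0.53119732, 0.13658211, 0.03926009]), [np.float64(0.002345077508092125), np.float64(0.0017785748614155092), np.float64(0.0008430621313402664)])
[[0.5658, 0.1609, 0.04], [0.5016, 0.1656, 0.04], [0.5642, 0.1122, 0.04], [0.4998, 0.116, 0.04], [0.4944, 0.16, 0.04], [0.4918, 0.1202, 0.04]]
yaw side 3.068894658084899
yaw side 3.0828253169329694
nose normal yaw -3.2061412039753847
roof [[0.569, 0.1653, 0.08], [0.5577, 0.0229, 0.08]] 0.14278336428984106 -3.2208036534461346
narrow [[0.5295, 0.0699, 0.04], [0.5295, 0.0412, 0.04], [0.487, 0.0583, 0.04]]
```

Cassette yaw is 3.073, nose mid (0.493,0.140), width 49 mm, top 39 mm, all consistent. Going to the nose grasp 28 mm behind the tip.

```bash
python3 - <<'E'
from h import *
totool([.521,.1383,.012],[.9977,-.0685])
E
```

```text
d [ 0.0464 -0.0066  0.1887] pos [0.4743 0.1316 0.2006]
rz 0.06760620230018971 tilt [0.0017 0.0008]
```

The manual's scale: shifts go in shares of 80 cm and turns go in shares of pi rad. Converting my numbers, 0.188 m / 0.8 = 0.235, 0.175 m / 0.8 = 0.2188, 0.068 rad / 3.1416 = 0.0216.

Request:
jog_arm(rows="0.8 0.058 -0.0083 0 0 0 0.0216 | 0.8 0.058 -0.0083 0.075 0 0 0.0216 | 0.8 0.058 -0.0083 0.1375 0 0 0.0216 | 0.8 0.058 -0.0083 0.1875 0 0 0.0216 | 0.8 0.058 -0.0083 0.2188 0 0 0.0216 | 0.8 0.058 -0.0083 0.235 0 0 0.0216 | 0.8 0.058 -0.0083 0.235 0 0 0.0216 | 0.8 0.058 -0.0083 0.235 0 0 0.0216")

```text
t: 11.45
tool_pos: [0.5208, 0.1384, 0.0127]
eef_rot: [-3.139, 0.109, -0.003]
force: [-0.7, 0.8, 0.6]
width: 0.801
grasp_force: 0.0
```

Request:
jog_arm(rows="0.5 0 0 0 0 0 0 | 0.5 0 0 0 0 0 0 | 0.5 0 0 0 0 0 0 | 0.5 0 0 0 0 0 0 | 0.5 0 0 0 0 0 0", grip_n=50)

```text
t: 12.08
tool_pos: [0.5207, 0.1386, 0.0132]
eef_rot: [-3.139, 0.109, -0.003]
force: [-2.2, -0.7, 10.1]
width: 0.55
grasp_force: 49.7
```

```bash
python3 - <<'E'
from h import *
totool([.521,.1383,.012],[.9977,-.0685])
E
```

```text
d [0.0003 0.0002 0.0012] pos [0.5207 0.1386 0.0132]
rz -0.0006864728048802203 tilt [0.0021 0.0011]
```

To row units: -0.075 m / 0.8 = -0.0938, -0.06 m / 0.8 = -0.075.

Request:
jog_arm(rows="0.5 0 0 -0.0019 0 0 0 | 0.5 -0.0188 0 -0.0019 0 0 0 | 0.5 -0.0375 0 -0.0019 0 0 0 | 0.5 -0.0563 0 -0.0019 0 0 0 | 0.5 -0.075 0 -0.0019 0 0 0 | 0.5 -0.0938 0 -0.0019 0 0 0 | 0.5 -0.0938 0 -0.0019 0 0 0 | 0.5 -0.0938 0 -0.0019 0 0 0 | 0.5 -0.0938 0 0 0 0 0 | 0.5 -0.0938 0 0 0 0 0")

```text
t: 13.32
tool_pos: [0.4424, 0.1438, 0.0129]
eef_rot: [-3.138, 0.109, 0.006]
force: [-8.6, 0.3, 29.7]
width: 0.549
grasp_force: 59.7
```

Request:
jog_arm(rows="0.8 0 0 0 0 0 0 | 0.8 0 0 0 0 0 0 | 0.8 0 0 0 0 0 0 | 0.8 0 0 -0.0875 0 0 0 | 0.8 0 0 -0.175 0 0 0 | 0.8 0 0 -0.225 0 0 0 | 0.8 0 0 -0.225 0 0 0 | 0.8 0 0 -0.225 0 0 0 | 0.8 0 0 -0.225 0 0 0")

```text
t: 14.45
tool_pos: [0.4441, 0.1433, 0.1902]
eef_rot: [3.138, -0.109, -0.004]
force: [0.2, -0.2, -1.2]
width: 0.798
grasp_force: 0.0
```

```bash
python3 - <<'E'
from h import *
fr,K,T=cam('wrist');np.savez('w6.npz',fr=fr,K=K,T=T)
totool([.484,.141,.12],[.9977,-.0685])
c=proj(K,T,(.484,.141,.068));print(c)
x0,y0=int(c[0])-100,max(0,int(c[1])-60);print(x0,y0)
save(cv2.resize(fr[y0:y0+180,x0:x0+220],None,fx=3.3,fy=3.3,interpolation=cv2.INTER_CUBIC),'w6z.png')
E
```

```text
d [ 0.04   -0.0006  0.0702] pos [0.4443 0.1432 0.1903]
rz -0.001032138417275097 tilt [-0.0026 -0.0013]
[322.38154478 148.7527963 ]
222 88
```

View pics/w6z.png

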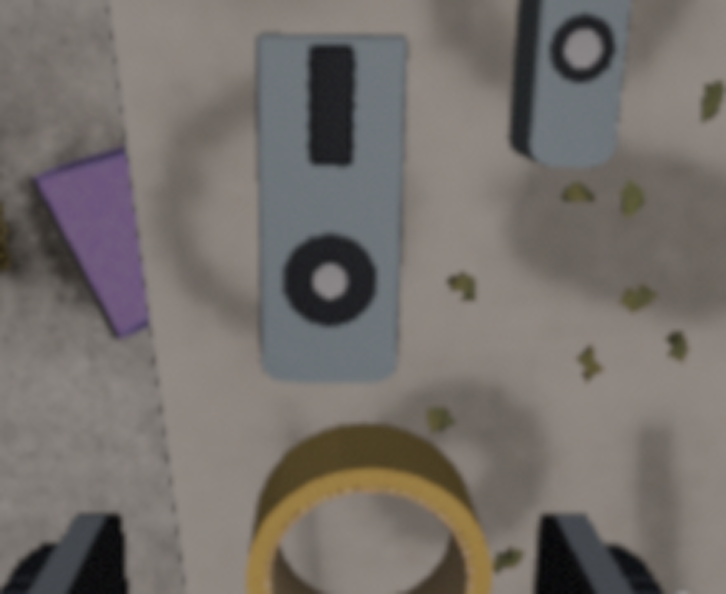

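Zoom (3.3x, offset 222,88): the whole cassette is clear of the store. Fin top centre about (331,105), rear edge mid (333,36), nose mid (330,381), sides (258,50)/(407,52) and (263,350)/(397,350).

```bash
python3 - <<'E'
from h import *
d=np.load('w6.npz');K,T=d['K'],d['T'];p=lambda x,y:(222+x/3.3,88+y/3.3)
top=cam('top');
r=plane(K,T,p(333,36),.04);n=plane(K,T,p(330,381),.04);print('rear,nose',r,n,np.linalg.norm(n-r))
s=[plane(K,T,p(*q),.04) for q in [(258,60),(407,60),(263,350),(397,350)]];a,b=(s[0]+s[1])/2,(s[2]+s[3])/2;v=b-a;print('yaw',np.arctan2(v[1],v[0]),np.arctan2((n-r)[1],(n-r)[0]),[np.arctan2((s[i+2]-s[i])[1],(s[i+2]-s[i])[0]).round(4) for i in (0,1)])
c=np.array([(n+r)[0]/2,(n+r)[1]/2]);print('centre',c)
f=plane(K,T,p(331.5,105),.068);print('fin',f, 'pred',c-.038*np.array([np.cos(3.073),np.sin(3.073)]))
fr,K2,T2=top;np.savez('top1.npz',fr=fr,K=K2,T=T2)
u=proj(K2,T2,f);x0,y0=int(u[0])-8,int(u[1])-10;g=fr[y0:y0+20,x0:x0+16].max(2);m=(g<60).astype(np.uint8);N,l,st,ce=cv2.connectedComponentsWithStats(m);
print(u,st[1:],ce[1:]+[x0,y0]);
for ci,si in zip(ce[1:],st[1:]):
    if si[4]>8: print(tri([ray(K,T,p(331.5,105)),ray(K2,T2,ci+[x0,y0])]))
E
```

```text
rear,nose [0.53351102 0.13694092 0.04      ] [0.41491003 0.14613926 0.04      ] 0.11895714773887715
yaw 3.0641717971482496 3.0641904899607297 [np.float64(3.0665), np.float64(3.0618)]
centre [0.47421053 0.14154009]
fin [0.51275856 0.13894647 0.068     ] pred [0.51212117 0.13893561]
[236.96097839 176.73947834] [[13  8  1  1  1]] [[241. 174.]]
```

```bash
python3 - <<'E'
from h import *
totool([.5125,.139,.048],[-np.cos(3.065),-np.sin(3.065)])
E
```

```text
d [ 0.0685 -0.0007  0.1422] pos [0.4444 0.1432 0.1904]
rz 0.007081418879764643 tilt [-0.0023 -0.0013]
```

To row units: 0.142 m / 0.8 = 0.1775, 0.13 m / 0.8 = 0.1625, 0.007 rad / 3.1416 = 0.0022.

Request:
jog_arm(rows="0.4 0.05 0 0 0 0 0.0022 | 0.4 0.0856 -0.0009 0.0375 0 0 0.0022 | 0.4 0.0856 -0.0009 0.0875 0 0 0.0022 | 0.4 0.0856 -0.0009 0.1375 0 0 0.0022 | 0.4 0.0856 -0.0009 0.1625 0 0 0.0022 | 0.4 0.0856 -0.0009 0.1775 0 0 0.0022 | 0.4 0.0856 -0.0009 0.1775 0 0 0.0022 | 0.4 0.0856 -0.0009 0.1775 0 0 0.0022")

```text
t: 15.55
tool_pos: [0.5141, 0.1394, 0.0502]
eef_rot: [-3.139, 0.12, -0.002]
force: [-0.4, -0.5, 0.2]
width: 0.404
grasp_force: 0.0
```

Request:
jog_arm(rows="0.05 0 0 0 0 0 0 | 0.05 0 0 0 0 0 0 | 0.05 0 0 0 0 0 0 | 0.05 0 0 0 0 0 0 | 0.05 0 0 0 0 0 0", grip_n=60)

```text
t: 16.18
tool_pos: [0.5135, 0.1395, 0.0496]
eef_rot: [3.139, -0.12, -0.0]
force: [-1.6, 0.2, -0.1]
width: 0.05
grasp_force: 0.0
```

```bash
python3 - <<'E'
from h import *
totool([.5125,.139,.048],[-np.cos(3.065),-np.sin(3.065)])
E
```

```text
d [-0.001   0.0005  0.0016] pos [0.5135 0.1395 0.0496]
rz 0.0002687475904055024 tilt [-0. -0.]
```

No grip on the fin. I'll open, go up and check numerically where the fin is.

To row units: -0.142 m / 0.8 = -0.1775, -0.07 m / 0.8 = -0.0875.

Request:
jog_arm(rows="0.4 0 0 0 0 0 0 | 0.4 0 0 0 0 0 0 | 0.4 0 0 0 0 0 0 | 0.4 -0.05 0 -0.0875 0 0 0 | 0.4 -0.0875 0 -0.1775 0 0 0 | 0.4 -0.0875 0 -0.1775 0 0 0 | 0.4 -0.0875 0 -0.1775 0 0 0 | 0.4 -0.0875 0 -0.1775 0 0 0")

```text
t: 17.18
tool_pos: [0.4436, 0.145, 0.1911]
eef_rot: [-3.139, 0.119, 0.0]
force: [0.0, -0.1, -0.5]
width: 0.397
grasp_force: 0.0
```

```bash
python3 - <<'E'
from h import *
fr,K,T=cam('wrist');np.savez('w7.npz',fr=fr,K=K,T=T);d=np.load('w6.npz')
for n,f,k,t in (('w6',d['fr'],d['K'],d['T']),('w7',fr,K,T)):
    g=f.max(2)[60:230,280:370];m=(g<60).astype(np.uint8);N,l,st,ce=cv2.connectedComponentsWithStats(m)
    for i in range(1,N):
        if st[i,4]>100: print(n,st[i]+[280,60,0,0,0],(ce[i]+[280,60]).round(1),plane(k,t,ce[i]+[280,60],.068).round(4),plane(k,t,ce[i]+[280,60],.04).round(4))
# blue-grey body mask
    h=f.astype(int);b=((h[:,:,2]-h[:,:,0])>8)&(h.max(2)>70);b=b.astype(np.uint8);N,l,st,ce=cv2.connectedComponentsWithStats(b)
    for i in range(1,N):
        if st[i,4]>1000:
            c=cv2.minAreaRect(np.argwhere(l==i)[:,::-1].astype(np.float32));print('  body',st[i],c)
S=bot.sense();print(S['force'],S['t'])
E
```

```text
w6 [316 102  13  36 459] [322.  119.3] [0.5133 0.1394 0.068 ] [0.5125 0.1394 0.04  ]
w6 [309 160  26  26 446] [321.4 172.4] [0.4592 0.1437 0.068 ] [0.4532 0.1442 0.04  ]
  body [ 382   58   34   80 1741] ((398.30706787109375, 97.23993682861328), (27.93082618713379, 80.63129425048828), 4.028263568878174)
  body [ 301   99   43  104 3106] ((322.0, 150.5), (103.0, 42.0), 90.0)
  body [ 233  133   34   57 1034] ((253.21099853515625, 162.53671264648438), (54.59610366821289, 27.48961639404297), 73.3007583618164)
  body [ 309  304   64   36 1576] ((340.6529235839844, 323.688232421875), (29.39407730102539, 59.764347076416016), 77.47119140625)
w7 [317 102  13  35 450] [323. 119.] [0.5132 0.1397 0.068 ] [0.5125 0.1396 0.04  ]
w7 [310 159  27  27 452] [323.  171.9] [0.4591 0.1438 0.068 ] [0.4531 0.1442 0.04  ]
  body [ 371   57   45   80 1749] ((393.0, 96.5), (79.0, 44.0), 90.0)
  body [ 302   99   43  104 3094] ((323.0, 150.5), (103.0, 42.0), 90.0)
  body [ 234  134   34   57 1058] ((258.10003662109375, 160.70001220703125), (55.007266998291016, 28.174455642700195), 63.43495178222656)
  body [ 311  306   55   34 1328] ((339.1445007324219, 322.5538635253906), (28.582862854003906, 54.58907699584961), 81.38435363769531)
[-0.06333716 -0.47984798 -0.58025548] 17.225
```

The fin really is at (0.513,0.1395) and the cassette hasn't moved, so the pads closed above it. Retrying 7 mm lower.

To row units: 0.148 m / 0.8 = 0.185, 0.04 m / 0.8 = 0.05.

Request:
jog_arm(rows="0.4 0.05 -0.0013 0 0 0 0 | 0.4 0.0875 -0.0013 0.0375 0 0 0 | 0.4 0.0875 -0.0013 0.0875 0 0 0 | 0.4 0.0875 -0.0013 0.1375 0 0 0 | 0.4 0.0875 -0.0013 0.1688 0 0 0 | 0.4 0.0875 -0.0013 0.185 0 0 0 | 0.4 0.0875 -0.0013 0.185 0 0 0 | 0.4 0.0875 -0.0013 0.185 0 0 0")

```text
t: 18.23
tool_pos: [0.5142, 0.1403, 0.0442]
eef_rot: [-3.139, 0.12, -0.002]
force: [0.0, 0.1, -0.5]
width: 0.4
grasp_force: 0.0
```

Request:
jog_arm(rows="0.05 0 0 0 0 0 0 | 0.05 0 0 0 0 0 0", grip_n=60)

```text
t: 18.48
tool_pos: [0.5142, 0.1401, 0.0446]
eef_rot: [-3.139, 0.12, -0.003]
force: [0.3, -2.1, 3.8]
width: 0.113
grasp_force: 58.7
```

Request:
jog_arm(rows="0.05 0 0 0 0 0 0 | 0.05 0 0 0 0 0 0 | 0.05 0 0 0 0 0 0")

```text
t: 18.85
tool_pos: [0.5142, 0.1399, 0.0444]
eef_rot: [3.139, -0.121, 0.002]
force: [-0.9, -2.1, 6.7]
width: 0.116
grasp_force: 59.0
```

```bash
python3 -c "
from h import *
print(bot.sense()['force'],bot.sense()['ft_torque']);totool([.5131,.1395,.042],[-np.cos(3.065),-np.sin(3.065)])"
```

```text
[-0.88288575 -2.13616085  6.65061289] [-0.48261388  0.20692076 -0.01229037]
d [-0.0011  0.0005  0.0024] pos [0.5142 0.1399 0.0444]
rz -0.00024958910417937616 tilt [ 0.0015 -0.0001]
```

Gripped (0.116, 14 mm), but likely near the fin's top edge; regripping 3 mm lower for a firmer hold.

To row units: 0.003 m / 0.8 = 0.0038, -0.001 m / 0.8 = -0.0013.

Request:
jog_arm(rows="0.3 0 0 0 0 0 0 | 0.3 0 0 0 0 0 0 | 0.3 -0.0013 0 0.0038 0 0 0 | 0.3 -0.0013 0 0.0038 0 0 0")

```text
t: 19.35
tool_pos: [0.5122, 0.1406, 0.0402]
eef_rot: [3.139, -0.12, -0.001]
force: [0.4, -0.9, 0.1]
width: 0.299
grasp_force: 0.0
```

Request:
jog_arm(rows="0.05 0 0 0 0 0 0 | 0.05 0 0 0 0 0 0 | 0.05 0 0 0 0 0 0 | 0.05 0 0 0 0 0 0", grip_n=80)

```text
t: 19.85
tool_pos: [0.5125, 0.1404, 0.0406]
eef_rot: [3.139, -0.12, -0.0]
force: [-0.6, -1.2, 1.5]
width: 0.124
grasp_force: 78.4
```

Request:
jog_arm(rows="0.05 0 0 -0.0125 0 0 0 | 0.05 0 0 -0.025 0 0 0 | 0.05 0 0 -0.0375 0 0 0 | 0.05 0 0 -0.0375 0 0 0 | 0.05 0 0 -0.0375 0 0 0")

```text
t: 20.48
tool_pos: [0.5125, 0.1407, 0.0706]
eef_rot: [-3.139, 0.12, 0.0]
force: [0.2, -0.0, -2.5]
width: 0.123
grasp_force: 78.3
```

```bash
python3 -c "
from h import *
print(bot.sense()['force'],bot.sense()['ft_torque']);totool([.5131,.1395,.042])"
```

```text
[ 0.16864202 -0.01388808 -2.50419002] [-0.01810265 -0.07170074 -0.06062775]
d [0.0007 0.0011 0.0286] pos [0.5125 0.1407 0.0706]
```

```bash
python3 -c "
from h import *
o=np.array([.4888,-.2756]);th=-1.3765;c,s=np.cos(th),np.sin(th)
w=o+np.array([c,s])*(-.2274);print(w);totool([*w,.12],[-c,-s]);print(bot.sense()['qpos'].round(2))"
```

```text
[ 0.44489448 -0.05247881]
d [-0.0527  0.1977 -0.0494] pos [0.5125 0.1407 0.0706]
rz -1.8412718284792684 tilt [-0.      0.0001]
[-0.66  0.58  0.53  1.93 -0.42  0.74 -1.53]
```

To row units: 0.198 m / 0.8 = 0.2475, 0.17 m / 0.8 = 0.2125, -1.56 rad / 3.1416 = -0.4966.

Request:
jog_arm(rows="0.05 0 0 -0.0375 0 0 0 | 0.05 0 0.025 -0.0625 0 0 -0.0477 | 0.05 -0.0125 0.075 -0.0625 0 0 -0.105 | 0.05 -0.025 0.125 -0.0625 0 0 -0.1592 | 0.05 -0.0375 0.175 -0.0625 0 0 -0.2165 | 0.05 -0.05 0.2125 -0.0625 0 0 -0.2706 | 0.05 -0.0663 0.2475 -0.0625 0 0 -0.3247 | 0.05 -0.0663 0.2475 -0.0625 0 0 -0.382 | 0.05 -0.0663 0.2475 -0.0625 0 0 -0.4393 | 0.05 -0.0663 0.2475 -0.0625 0 0 -0.4966")

```text
t: 21.72
tool_pos: [0.4442, -0.053, 0.1203]
eef_rot: [-2.31, -2.128, 0.001]
force: [-0.3, -0.4, -2.5]
width: 0.128
grasp_force: 78.7
```

Request:
jog_arm(rows="0.05 0 0 0 0 0 -0.0541 | 0.05 0 0 0 0 0 -0.0894 | 0.05 0 0 0 0 0 -0.0894 | 0.05 0 0 0 0 0 -0.0894 | 0.05 0 0 0 0 0 -0.0894")

```text
t: 22.35
tool_pos: [0.4446, -0.0529, 0.1205]
eef_rot: [-1.998, -2.424, 0.0]
force: [-0.2, 0.4, -2.4]
width: 0.128
grasp_force: 78.7
```

```bash
python3 - <<'E'
from h import *
o=np.array([.4888,-.2756]);th=-1.3765;c,s=np.cos(th),np.sin(th)
w=o+np.array([c,s])*(-.2274);totool([*w,.05],[-c,-s]);print(bot.sense()['qpos'].round(2),bot.sense()['force'])
fr,K,T=cam('wrist');np.savez('w8.npz',fr=fr,K=K,T=T)
fs,K2,T2=cam('scene');np.savez('s8.npz',fr=fs,K=K2,T=T2)
E
```

```text
d [0.0003 0.0004 0.0705] pos [ 0.4446 -0.0529  0.1205]
rz -0.0019034928793612588 tilt [-0.0002 -0.0001]
[ 0.01  0.34  0.08  2.08 -0.04  0.72  0.3 ] [-0.20364772  0.39263047 -2.39054189]
```

Request:
jog_arm(rows="0.05 0 0.0004 0.05 0 0 0 | 0.05 0 0.0004 0.0925 0 0 0 | 0.05 0 0.0004 0.0925 0 0 0 | 0.05 -0.0375 0.0004 0.0925 0 0 0 | 0.05 -0.0625 0.0004 0.0925 0 0 0 | 0.05 -0.0625 0.0004 0.0925 0 0 0")

```text
t: 23.2
tool_pos: [0.455, -0.1034, 0.0478]
eef_rot: [1.999, 2.422, 0.0]
force: [-0.0, 0.3, -2.8]
width: 0.125
grasp_force: 78.7
```

Request:
jog_arm(rows="0.05 -0.025 0 0 0 0 0 | 0.05 -0.0438 0 0 0 0 0 | 0.05 -0.0625 0 0 0 0 0 | 0.05 -0.0625 0 0 0 0 0 | 0.05 -0.0625 0 0 0 0 0")

```text
t: 23.82
tool_pos: [0.4643, -0.1513, 0.0467]
eef_rot: [1.996, 2.425, -0.0]
force: [-2.5, -1.3, -3.4]
width: 0.123
grasp_force: 78.8
```

```bash
python3 -c "
from h import *
o=np.array([.4888,-.2756]);th=-1.3765;c,s=np.cos(th),np.sin(th)
w=o+np.array([c,s])*(-.0374);totool([*w,.0445],[-c,-s]);print(bot.sense()['force'].round(1),bot.sense()['ft_torque'].round(2))"
```

```text
d [-0.0893  0.0001  0.0022] pos [ 0.4643 -0.1513  0.0467]
rz -0.0011191941407444287 tilt [ 0.0004 -0.0005]
[-2.5 -1.3 -3.4] [-0.45  0.78 -0.28]
```

To row units: -0.06 m / 0.8 = -0.075, -0.045 m / 0.8 = -0.0563.

Request:
jog_arm(rows="0.05 -0.0188 0 0.0013 0 0 0 | 0.05 -0.0375 0 0.0013 0 0 0 | 0.05 -0.0563 0 0.0013 0 0 0 | 0.05 -0.075 0 0.0013 0 0 0 | 0.05 -0.075 0 0.0013 0 0 0 | 0.05 -0.075 0 0.0013 0 0 0")

```text
t: 24.58
tool_pos: [0.4761, -0.2107, 0.0457]
eef_rot: [1.996, 2.424, -0.0]
force: [-2.8, -2.7, -1.8]
width: 0.125
grasp_force: 78.7
```

```bash
python3 -c "
from h import *
o=np.array([.4888,-.2756]);th=-1.3765;c,s=np.cos(th),np.sin(th)
w=o+np.array([c,s])*(-.0374);totool([*w,.0445],[-c,-s]);print(bot.sense()['force'].round(1),bot.sense()['ft_torque'].round(2))"
```

```text
d [-0.0288 -0.      0.0012] pos [ 0.4761 -0.2107  0.0457]
rz -0.001348348842888819 tilt [ 0.0009 -0.001 ]
[-2.8 -2.7 -1.8] [-0.45  0.84 -0.04]
```

To row units: -0.03 m / 0.8 = -0.0375, -0.029 m / 0.8 = -0.0363.

Request:
jog_arm(rows="0.05 -0.015 0 0.0013 0 0 0 | 0.05 -0.0275 0 0.0013 0 0 0 | 0.05 -0.0338 0 0.0013 0 0 0 | 0.05 -0.0363 0 0.0013 0 0 0 | 0.05 -0.0375 0 0.0013 0 0 0 | 0.05 -0.0375 0 0.0013 0 0 0 | 0.05 -0.0375 0 0.0013 0 0 0")

```text
t: 25.45
tool_pos: [0.4821, -0.2392, 0.0447]
eef_rot: [1.995, 2.426, 0.001]
force: [-0.6, 0.4, -1.6]
width: 0.128
grasp_force: 78.9
```

```bash
python3 -c "
from h import *
o=np.array([.4888,-.2756]);th=-1.3765;c,s=np.cos(th),np.sin(th)
w=o+np.array([c,s])*(-.0374);totool([*w,.0445],[-c,-s]);print(bot.sense()['force'].round(1),bot.sense()['ft_torque'].round(2))"
```

```text
d [ 0.0004 -0.0005  0.0002] pos [ 0.4821 -0.2392  0.0447]
rz -0.0001720337824732311 tilt [ 0.001  -0.0003]
[-0.6  0.4 -1.6] [ 0.12  0.13 -0.05]
```

The side force has vanished, so the catch has probably clicked. Feeling for the back stop.

To row units: -0.002 m / 0.8 = -0.0025, -0.001 m / 0.8 = -0.0013.

Request:
jog_arm(rows="0.05 -0.0013 0 0 0 0 0 | 0.05 -0.0025 0 0 0 0 0 | 0.05 -0.0025 0 0 0 0 0")

```text
t: 25.82
tool_pos: [0.4823, -0.2414, 0.0447]
eef_rot: [1.996, 2.425, 0.0]
force: [0.5, 0.5, -1.0]
width: 0.121
grasp_force: 79.0
```

Request:
jog_arm(rows="0.05 -0.0013 0 0 0 0 0 | 0.05 -0.0013 0 0 0 0 0 | 0.05 -0.0013 0 0 0 0 0")

```text
t: 26.2
tool_pos: [0.4823, -0.2418, 0.0447]
eef_rot: [-1.996, -2.426, -0.001]
force: [0.0, 3.7, 2.1]
width: 0.124
grasp_force: 79.2
```

To row units: -0.11 m / 0.8 = -0.1375, -0.1 m / 0.8 = -0.125.

Request:
jog_arm(rows="0.05 0.0006 0 0 0 0 0 | 0.2 0.0006 0 0 0 0 0 | 0.2 0.0006 0 0 0 0 0 | 0.2 0.0006 0 0 0 0 0 | 0.2 0.0006 0 -0.0125 0 0 0 | 0.2 0.0006 0 -0.0375 0 0 0 | 0.2 0.0006 0 -0.075 0 0 0 | 0.2 0.0006 0 -0.125 0 0 0 | 0.2 0.025 0 -0.1375 0 0 0 | 0.2 0.05 0 -0.1375 0 0 0")

```text
t: 27.45
tool_pos: [0.4744, -0.2018, 0.1553]
eef_rot: [1.995, 2.425, 0.001]
force: [0.3, 0.2, -0.4]
width: 0.2
grasp_force: 0.0
```

Request:
jog_arm(rows="0.5 0.0625 0 0 0 0 0 | 0.5 0.1 0 -0.025 0 0 0 | 0.5 0.1 0 -0.025 0 0 0 | 0.5 0.1 0 -0.025 0 0 0")

```text
t: 27.95
tool_pos: [0.4585, -0.1243, 0.1738]
eef_rot: [-1.995, -2.426, 0.001]
force: [-0.4, -0.2, 0.5]
width: 0.499
grasp_force: 0.0
```

```bash
python3 - <<'E'
from h import *
fr,K,T=cam('wrist');np.savez('w9.npz',fr=fr,K=K,T=T);save(fr,'w9.png')
o=np.array([.4888,-.2756]);th=-1.3765;c,s=np.cos(th),np.sin(th);Rm=np.array([[c,-s],[s,c]])
inb=lambda p,z:(Rm.T@(plane(K,T,p,z)[:2]-o)*1e3).round(1)
B=lambda x,y,z:proj(K,T,[*(o+Rm@np.array([x,y])/1e3),z/1e3])
# fin: dark blob near predicted place
u=B(-37,0,72);x0,y0=int(u[0])-25,int(u[1])-30;g=fr[y0:y0+60,x0:x0+50].max(2);m=(g<60).astype(np.uint8);N,l,st,ce=cv2.connectedComponentsWithStats(m)
print('fin pred px',u);
for i in range(1,N):
    if st[i,4]>60: print('blob',st[i],(ce[i]+[x0,y0]).round(1),'bay',inb(ce[i]+[x0,y0],.072))
print('rear edge pred',B(-60,-20,44),B(-60,20,44),'nose tip pred shut',B(-64.5,16.5,36),'open',B(-64.5,25.5,36))
for y in (-15,0,10):
    a=[fr[tuple(np.round(B(x,y,44)[::-1]).astype(int))].tolist() for x in range(-80,-48,3)];print(y,a)
print('across at x=-67, z36',[(y,int(fr[tuple(np.round(B(-66,y,36)[::-1]).astype(int))].max())) for y in range(6,40,2)])
print(bot.sense()['force'])
E
```

```text
fin pred px [322.33473349 291.89907818]
blob [ 21   6  12  38 422] [323.1 285.5] bay [-45.5   0.8]
rear edge pred [305.83708241 261.29584689] [338.87403485 261.33505654] nose tip pred shut [335.73457487 254.75104147] open [343.03221325 254.75937649]
-15 [[97, 100, 100], [48, 51, 52], [41, 44, 46], [41, 44, 46], [41, 44, 46], [42, 46, 47], [41, 44, 46], [70, 74, 78], [99, 106, 110], [103, 109, 114], [103, 109, 114]]
0 [[96, 98, 100], [46, 49, 51], [41, 43, 46], [43, 45, 47], [41, 44, 46], [42, 46, 47], [43, 45, 47], [72, 76, 79], [97, 103, 107], [57, 61, 63], [9, 9, 9]]
10 [[95, 98, 98], [44, 46, 47], [40, 43, 46], [42, 44, 47], [42, 45, 48], [42, 45, 47], [42, 45, 46], [72, 76, 80], [99, 105, 109], [103, 109, 114], [102, 109, 113]]
across at x=-67, z36 [(6, 48), (8, 47), (10, 47), (12, 45), (14, 49), (16, 76), (18, 132), (20, 132), (22, 133), (24, 135), (26, 133), (28, 132), (30, 133), (32, 135), (34, 133), (36, 120), (38, 110)]
[-1.28363074 -0.81447269 -0.25758577]
```

The rear edge is at bay x ≈ -59 and straight across, the fin is at y ≈ 0.8, and the catch nose tip is at y ≈ 16.5, so it is shut. Handing in.

```bash
python3 -c "
from plant import bot
print(bot.hand_in())"
```

```text
the job is handed in; nothing more can be done
None
```

I handed the job in at about 28 s: the guide's knob is down in the wide notch, the wide cassette is home in the bay about 1 mm past nominal, and the catch measures shut; I didn't re-check the bystanders, and no verdict came back.

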